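# Tap test on an open amplifier

### The job

Do a tap test on the open amplifier to look for a loose joint: with a fingertip press lightly down on the top of the transformer, then of the tall capacitor, then of the relay, in that order, keeping each pressed for about half a second so that its rubber mount gives a few millimetres but is never squashed flat. Only press, do not pull anything up; do not touch the short capacitor or the tray with its heat sink, and do not shift the things lying around it, and finish with the hand clear and all three parts risen again.

Things in the scene. Friction and masses are not known exactly. Their poses are not given: they have to be found in the camera images.
- chassis: the open amplifier: low metal tray fixed to the bench, 260 (x) by 380 (y) mm, walls up to 30 mm above the bench, tray floor 12 mm above the bench; a black finned heat sink, up to 62 mm above the bench, fills y = +146 to +182 mm, x = -110 to +110 mm, with a low board beside it. Origin: centre of the tray on the bench surface, z up. The four parts stand in a 2 by 2 pattern, 120 mm apart along x and 150 mm along y, in any arrangement, each up to 8 mm off
- transformer: transformer, the biggest block: dark base 70 (x) by 80 (y) mm, 20 mm high, under a white rounded cover 62 by 66 mm, 65 mm high in all. Its origin is the centre of the underside of its soft rubber mount, on the tray floor, z up, x and y parallel to the tray's. The part stands on the mount, which gives straight down like a spring, 1.2 N per mm, bottoms out after 12 mm (about 14 N), and rises again by itself.
- transformer_top (a point): centre of the flat top face of the transformer's cover (62 by 66 mm), 91 mm above the bench when at rest; moves down with it
- transformer_core (a joint): how far the transformer has been pressed down on its rubber mount, m: 0 at rest, positive down, 0.012 squashed flat, negative if pulled up
- tall_capacitor: tall capacitor: upright round can, blue sleeve, grey top with a cross mark, 46 mm diameter, 85 mm high. Its origin is the centre of the underside of its soft rubber mount, on the tray floor, z up, x and y parallel to the tray's. The part stands on the mount, which gives straight down like a spring, 1.2 N per mm, bottoms out after 12 mm (about 14 N), and rises again by itself.
- tall_capacitor_top (a point): centre of the flat top face of the tall capacitor (46 mm diameter), 111 mm above the bench when at rest; moves down with it
- tall_can (a joint): how far the tall capacitor has been pressed down on its rubber mount, m: 0 at rest, positive down, 0.012 squashed flat, negative if pulled up
- relay: relay: the smallest part, a grey rectangular case on a black foot, 36 (x) by 32 (y) mm, 40 mm high; top face 34 by 30 mm. Its origin is the centre of the underside of its soft rubber mount, on the tray floor, z up, x and y parallel to the tray's. The part stands on the mount, which gives straight down like a spring, 1.2 N per mm, bottoms out after 12 mm (about 14 N), and rises again by itself.
- relay_top (a point): centre of the flat top face of the relay, 66 mm above the bench when at rest; moves down with it
- relay_case (a joint): how far the relay has been pressed down on its rubber mount, m: 0 at rest, positive down, 0.012 squashed flat, negative if pulled up
- short_capacitor: short capacitor, to be left alone: looks like the tall one, 46 mm diameter, but only 50 mm high; top 76 mm above the bench. Origin as for the tall one; same kind of rubber mount
- multimeter: bystander: loose black hand-held meter lying flat beside the tray, 150 (x) by 75 (y) by 42 mm; origin centre of underside
- spool: bystander: loose empty grey spool standing upright, 54 mm diameter, 50 mm high; origin centre of underside
- screwdriver: bystander: loose screwdriver lying along its x axis, handle to -x

How it is judged:
On the way, in this order (a step that is already met when the one before it is completed fails the run):
1. the fingertip presses the transformer down at least 1.2 mm for 0.2 s (value of joint transformer_core above 0.0012 m and contact force between the fingers and transformer above 0.8 N and value of joint each of tall_can, relay_case below 0.001 m), for 0.2 s.
2. then the tall capacitor, likewise (value of joint tall_can above 0.0012 m and contact force between the fingers and tall_capacitor above 0.8 N and value of joint each of transformer_core, relay_case below 0.001 m), for 0.2 s.
3. then the relay, likewise (value of joint relay_case above 0.0012 m and contact force between the fingers and relay above 0.8 N and value of joint each of transformer_core, tall_can below 0.001 m), for 0.2 s.
At the end, for the whole second after the job is handed in: transformer, tall capacitor and relay have each risen to within 1 mm of rest, and multimeter, spool and screwdriver lie within 15 mm of where they began (value of joint transformer_core between -0.001 and 0.001 m and value of joint tall_can between -0.001 and 0.001 m and value of joint relay_case between -0.001 and 0.001 m and distance of each of multimeter, spool, screwdriver from where it was at the start of the episode below 0.015 m); the robot touches nothing.
It fails at once if a part is pressed too hard: within 1 mm of squashed flat (over 11 mm down), or pushed with more than 18 N (value of joint any of transformer_core, tall_can, relay_case above 0.011 m or contact force between anything else and transformer above 18 N or contact force between anything else and tall_capacitor above 18 N or contact force between anything else and relay above 18 N).
It fails at once if a part is pulled up more than 3 mm (value of joint any of transformer_core, tall_can, relay_case below -0.003 m).
It fails at once if the robot touches the short capacitor or the tray with its heat sink (over 1 N) (contact force between any of the fingers, the arm and chassis above 1 N or contact force between any of the fingers, the arm and short_capacitor above 1 N).
It fails at once if a bystander is moved more than 15 mm (distance of any of multimeter, spool, screwdriver from where it was at the start of the episode above 0.015 m).
It also fails if it takes over 51 s, if anything falls off the work surface, if the arm or the gripper's body presses on something with over 40 N, if the wrist force passes 120 N, or if a joint passes its speed limit or range.

### The arm

A 6-joint arm with a two-finger parallel gripper is mounted at the origin on the work surface. World frame = base frame: x ahead of the robot, y to its left, z up, the work surface at z = 0. Lengths are in m, angles in rad, forces in N, time in s.
With the tool pointing down it reaches from about 0.325 to 0.925 m from the base axis. Payload 3.1 kg.
Tool frame: the origin (TCP) lies between the finger pads; the fingertips stand 22 mm ahead of it and the grasp point (between the pads) lies 3 mm ahead of it; z points along the fingers, y is the direction in which the jaws open and shut (so a half turn about z gives the same grasp; the last joint's range is limited). The gripper opens to 85 mm and grips with 20 to 120 N. Pads are 22 mm wide; open, the fingers measure 114 mm over their backs; the gripper's body (76 mm by 85 mm) begins 54 mm behind the grasp point. The pads swing forward as they close: fully open they stand 13 mm farther back than shut.
Start: joints at [-1.278, 0.217, 1.613, -0, 1.311, -0.112], TCP at [0.246, -0.574, 0.253] pointing down, gripper open.
Joint ranges: [-2.75, 2.75], [-0.78, 2.1], [0.31, 2.55], [-1.13, 4.27], [0.13, 2.63], [-2.58, 2.58]. Speed limits (rad/s): [2.79, 2.79, 3.14, 3.14, 3.14, 3.14].

### API

Orientations are given as a unit quaternion [x, y, z, w].
In Python, from workcell import monitor, eyes, bot gives the robot as it stands.
- The arm moves only by the shell command python3 -m crank 'ROWS' [FORCE]. ROWS is JSON, a list of rows, each an object with "jaw": the opening, from 0 (shut) to 1 (fully open); "dp": the shift along the tool's x, y, z in m, a list of three; "twist": the turn, a rotation vector about the tool's x, y, z in degrees, a list of three. A call has exactly 5 rows; each row shifts and turns the commanded pose from where the row before left it, along the tool's axes as they then stand; what a row does not reach is not made up. A row lasts 1/12 s, in which the tool goes at most 41.7 mm and 7.16 degrees, less where a joint would pass 70% of its speed; a pose out of reach is approached as far as the arm can. A call is refused whole if a number of a shift passes 0.0417 or a number of a turn 7.16, either way. A call with a gripper value outside its range is refused whole. The fingers move at their own pace and stop on an object; FORCE is the grip in N (left out, the last holds). Time passes only in rows, so rows that do not move let the fingers close, or fill a call up. It gives the time, the measured TCP pose, the force and the opening at its end, in the units of the state.
- monitor.observe(): the state, without advancing time (a new reading comes with each control period).
- eyes.camera(name): name is "side" or "top" or "wrist"; returns a dict with "color" (400x640x3 uint8, red, green, blue), "intrinsics" (3x3 intrinsics, pixels), "dist" ([k1, k2, p1, p2, k3] as OpenCV has them; the pictures are not rectified), "R" (3x3) and "t" (3): a world point X has camera coordinates R X + t. Camera axes: x right, y down, z forward; pixel columns grow to the right and rows downward; lengths in m; the calibration is good to about 2 mm. A picture is of the moment at which its call begins. There is no depth.
- bot.sign_off(): hands the job in, once; it reports no verdict.
Trained networks look in the newest picture that a camera, given by its name, has taken for a name from the list of things; names that differ only in an ending like _2 or _b are one class to them, and where a whole thing is asked for, a point or a joint stands for the part that bears it (a point fixed in the world has none). Each returns a list of dicts, best first, with "confidence" (0 to 1); they miss things now and then, are a little off and sometimes report something else, mostly with a low value. They report only what shows in the picture. A call takes as long as a camera call.
- eyes.silhouettes(camera, thing): "mask" (400x640 bool, what is visible of it).
- eyes.landmark_of(camera, thing): "xyz" ([x, y, z] in m, in world coordinates, good to about 4 mm: a listed point, or the origin of a listed thing).
The state is a dict: "time_s": time; "joint_pos": joint angles; "dq": joint speeds; "joint_efforts": joint torques, N m; "tool_pos": TCP position; "ee_rot": TCP orientation; "contact_force": force on the tool from outside, world axes, zero at the start; "ft_torque": the same for the moment, N m; "grip_width": finger opening in m.
Only numpy, scipy, OpenCV 4.12 (cv2) and the standard library are available. Lean on these libraries where they do the work, as an engineer would, in place of code of your own. Each camera call takes 0.05 s, during which the arm holds its last target.

## Working session

There is one attempt and no reset: what is moved stays moved. The work goes in short steps, Python scripts to look and compute and a shell command to move; the robot and the scene stay as the last step left them, time stands still between calls to the robot, and variables do not carry over. Pictures are saved under pics/ and viewed, and the job is handed in when it is done.

```bash
mkdir -p pics; ls
python3 - <<'E'
from workcell import monitor, eyes, bot
import cv2
s=monitor.observe(); print(s)
for c in ["top","side"]:
    r=eyes.camera(c); cv2.imwrite(f"pics/{c}0.png",r["color"][:,:,::-1])
    for n in ["transformer_top","tall_capacitor_top","relay_top","short_capacitor","chassis","multimeter","spool","screwdriver"]:
        try: print(c,n,[(d["confidence"],d["xyz"]) for d in eyes.landmark_of(c,n)][:3])
        except Exception as e: print(n,e)
E
```

```text
pics
{'time_s': 0.0, 'joint_pos': array([-1.27820323e+00,  2.17769171e-01,  1.61496706e+00,  1.87951854e-05,
        1.31128990e+00, -1.12203413e-01]), 'dq': array([-1.69541309e-04, -5.92984893e-04,  3.99549769e-04,  7.27932827e-04,
       -2.85008122e-05, -9.03772735e-04]), 'joint_efforts': array([ 4.67417649e-04, -3.96838617e+01, -3.03850722e+01, -1.56210913e-04,
        9.66108812e-03, -1.51522016e-05]), 'tool_pos': array([ 0.2459424 , -0.57373027,  0.2519417 ]), 'ee_rot': array([ 9.79587062e-01,  2.01016683e-01, -1.00551932e-04, -1.21261294e-03]), 'contact_force': array([-0.28710947, -0.6536406 ,  0.78607447]), 'ft_torque': array([-0.04350347, -0.01324967, -0.0095769 ]), 'grip_width': 0.08513640126261647}
top transformer_top [(0.57, [0.6304, 0.1567, 0.0954])]
top tall_capacitor_top [(0.7, [0.6503, 0.008, 0.1107])]
top relay_top [(0.75, [0.5268, -0.011, 0.0645])]
top short_capacitor [(0.73, [0.5131, 0.1391, 0.0183])]
top chassis [(0.55, [0.5805, 0.104, -0.0032])]
top multimeter []
top spool [(0.85, [0.4594, 0.363, -0.0014])]
top screwdriver [(0.69, [0.6265, 0.3879, 0.0016])]
side transformer_top [(0.97, [0.6313, 0.1574, 0.0896]), (0.5, [0.5767, 0.1041, -0.0009])]
side tall_capacitor_top [(0.71, [0.6532, 0.0149, 0.1123]), (0.64, [0.5797, -0.1711, 0.0016])]
side relay_top [(0.64, [0.5278, -0.0169, 0.0664])]
side short_capacitor [(0.61, [0.5225, 0.1378, 0.0149])]
side chassis [(0.59, [0.5741, 0.1029, -0.0011])]
side multimeter [(0.63, [0.5787, -0.1696, 0.0003])]
side spool []
side screwdriver [(0.9, [0.625, 0.3913, 0.0004])]
```

View pics/top0.png

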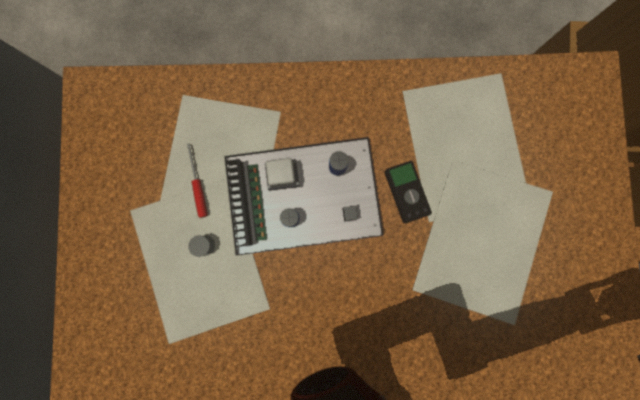

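View pics/side0.png

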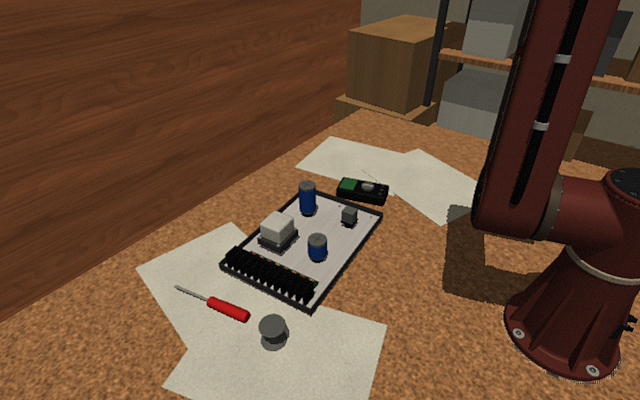

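The top view shows the transformer at (282,173), tall can at (339,163), relay at (351,213) and short can at (290,217), and both cameras agree on this. I'll check these against the known top heights using my own projection.

```bash
cat > h.py <<'E'
import numpy as np, cv2
from scipy.spatial.transform import Rotation as Ro
def ray(r,px,z):
    u=cv2.undistortPoints(np.array([[px]],float),r["intrinsics"],np.array(r["dist"]))[0,0]
    R=np.array(r["R"]);t=np.array(r["t"]).ravel();c=-R.T@t;d=R.T@np.array([u[0],u[1],1])
    return c+d*(z-c[2])/d[2]
def proj(r,X):
    rv=cv2.Rodrigues(np.array(r["R"]))[0]
    return cv2.projectPoints(np.array(X,float).reshape(-1,1,3),rv,np.array(r["t"],float),r["intrinsics"],np.array(r["dist"]))[0][:,0]
def to_tool(s,target,tip=0.022):
    d=np.array(target)+[0,0,tip]-s["tool_pos"]
    return Ro.from_quat(s["ee_rot"]).inv().apply(d)
E
python3 - <<'E'
from workcell import monitor, eyes
from h import *
P={"transformer":[.631,.157,.091],"tall_capacitor":[.6517,.0115,.111],"relay":[.527,-.014,.066]}
s=monitor.observe()
for c in ["top","side"]:
    r=eyes.camera(c); im=r["color"][:,:,::-1].copy()
    for n,X in P.items():
        p=proj(r,[X])[0]; print(c,n,p.round(1))
        for d in eyes.silhouettes(c,n)[:2]:
            m=d["mask"]; v,u=np.nonzero(m); print("  ",d["confidence"],m.sum(),u.min(),u.max(),v.min(),v.max(), ray(r,[u.mean(),v.mean()],X[2]*0.75).round(3))
        cv2.circle(im,(int(round(p[0])),int(round(p[1]))),1,(0,0,255),-1)
    # chassis corners
    x0,x1,y0,y1=(220,400,130,260) if c=="top" else (215,400,170,320)
    cv2.imwrite(f"pics/{c}1.png",cv2.resize(im[y0:y1,x0:x1],None,fx=4,fy=4,interpolation=2))
    if c=="top":
        for px in [(226,156),(369,139),(382,235),(238,254)]: print(ray(r,px,.03).round(3))
for n in P: print(n,to_tool(s,P[n]).round(3))
E
```

```text
top transformer [278.8 170.7]
   0.87 872 266 298 159 189 [0.627 0.152 0.068]
   0.39 458 187 206 144 217 [0.589 0.361 0.068]
top tall_capacitor [339. 159.]
   0.81 425 328 349 151 175 [0.649 0.012 0.083]
top relay [350.  212.4]
   0.58 180 343 356 206 220 [ 0.526 -0.015  0.049]
   0.38 172 344 356 206 221 [ 0.526 -0.014  0.049]
[0.684 0.3   0.03 ]
[ 0.719 -0.072  0.03 ]
[ 0.47  -0.096  0.03 ]
[0.431 0.271 0.03 ]
side transformer [275.9 219.2]
   0.55 1190 257 297 210 252 [0.618 0.171 0.068]
   0.41 9158 218 382 190 314 [0.52  0.189 0.068]
side tall_capacitor [306.3 183.2]
   0.71 583 297 315 180 215 [0.636 0.032 0.083]
side relay [349.3 208.8]
   0.84 294 341 356 205 227 [ 0.525 -0.007  0.049]
   0.56 1132 258 296 211 251 [0.634 0.156 0.049]
transformer [ 0.642 -0.521  0.14 ]
tall_capacitor [ 0.604 -0.379  0.12 ]
relay [ 0.479 -0.405  0.165]
```

View pics/top1.png

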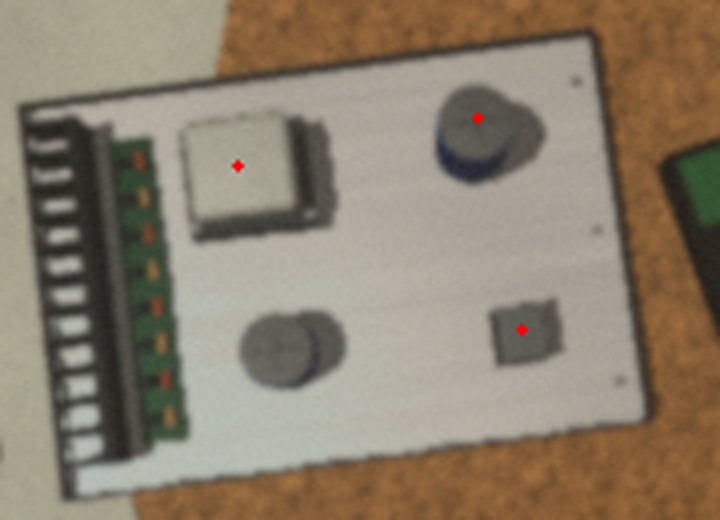

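View pics/side1.png

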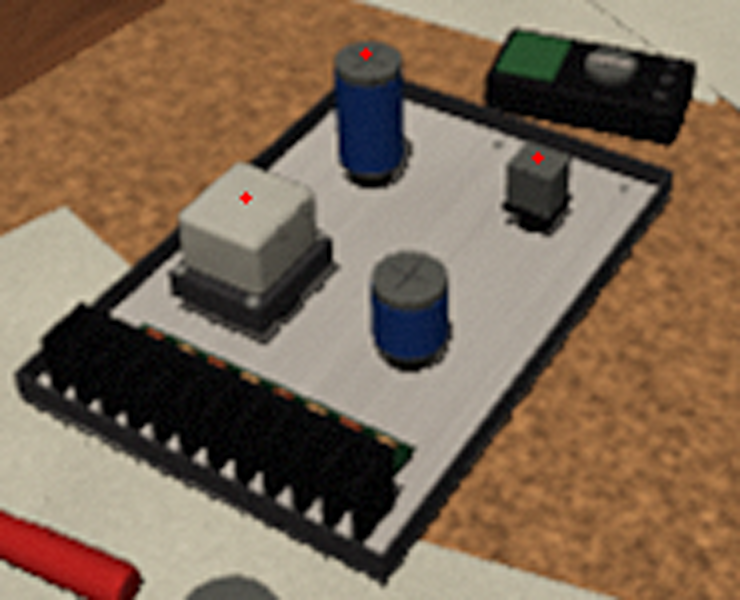

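The projected points lie on the centres of the three top faces in both views: top (279,171), (339,159), (350,212), and the tray edges also fit 260 by 380 mm. I'll shut the jaws and travel above the transformer.

```bash
python3 -m crank '[{"jaw":0,"dp":[0.031,-0.0252,0],"twist":[0,0,0]},{"jaw":0,"dp":[0.031,-0.0252,0],"twist":[0,0,0]},{"jaw":0,"dp":[0.031,-0.0252,0],"twist":[0,0,0]},{"jaw":0,"dp":[0.031,-0.0252,0],"twist":[0,0,0]},{"jaw":0,"dp":[0.031,-0.0252,0],"twist":[0,0,0]}]' 20
```

```text
time_s: 1.72
tool_pos: [0.3395, -0.3961, 0.2534]
ee_rot: [0.98, 0.201, 0.0, 0.0]
contact_force: [1.6, 0.5, -0.2]
grip_width: 0.0256
```

```bash
python3 -m crank '[{"jaw":0,"dp":[0.031,-0.0252,0],"twist":[0,0,0]},{"jaw":0,"dp":[0.031,-0.0252,0],"twist":[0,0,0]},{"jaw":0,"dp":[0.031,-0.0252,0],"twist":[0,0,0]},{"jaw":0,"dp":[0.031,-0.0252,0],"twist":[0,0,0]},{"jaw":0,"dp":[0.031,-0.0252,0],"twist":[0,0,0]}]'
python3 -m crank '[{"jaw":0,"dp":[0.031,-0.0252,0],"twist":[0,0,0]},{"jaw":0,"dp":[0.031,-0.0252,0],"twist":[0,0,0]},{"jaw":0,"dp":[0.031,-0.0252,0],"twist":[0,0,0]},{"jaw":0,"dp":[0.031,-0.0252,0],"twist":[0,0,0]},{"jaw":0,"dp":[0.031,-0.0252,0],"twist":[0,0,0]}]'
python3 -m crank '[{"jaw":0,"dp":[0.031,-0.0252,0],"twist":[0,0,0]},{"jaw":0,"dp":[0.031,-0.0252,0],"twist":[0,0,0]},{"jaw":0,"dp":[0.031,-0.0252,0],"twist":[0,0,0]},{"jaw":0,"dp":[0.031,-0.0252,0],"twist":[0,0,0]},{"jaw":0,"dp":[0.02,-0.015,0],"twist":[0,0,0]}]'
python3 - <<'E'
from workcell import monitor
from h import *
s=monitor.observe();print(s["time_s"],s["grip_width"],to_tool(s,[.631,.157,.091]).round(4))
E
```

```text
time_s: 2.13
tool_pos: [0.4324, -0.219, 0.2536]
ee_rot: [0.98, 0.201, 0.0, 0.0]
contact_force: [-0.3, -0.4, -0.2]
grip_width: 0.0004
time_s: 2.55
tool_pos: [0.5254, -0.0419, 0.2537]
ee_rot: [0.98, 0.201, 0.0, 0.0]
contact_force: [0.4, -1.1, -0.9]
grip_width: 0.0001
time_s: 2.97
tool_pos: [0.6126, 0.123, 0.2534]
ee_rot: [0.979, 0.202, 0.001, -0.001]
contact_force: [-1.0, -0.5, 0.0]
grip_width: -0.0003
2.9667 -0.00034618261019985733 [ 0.0302 -0.0238  0.1405]
```

Next I'll centre over the transformer and lower to about 40 mm above it, then look through the cameras.

```bash
python3 -m crank '[{"jaw":0,"dp":[0.026,-0.02,0.02],"twist":[0,0,0]},{"jaw":0,"dp":[0.004,-0.004,0.03],"twist":[0,0,0]},{"jaw":0,"dp":[0,0,0.03],"twist":[0,0,0]},{"jaw":0,"dp":[0,0,0.02],"twist":[0,0,0]},{"jaw":0,"dp":[0,0,0],"twist":[0,0,0]}]'
python3 - <<'E'
from workcell import monitor,eyes
from h import *
s=monitor.observe();print(s["time_s"],s["contact_force"].round(2),to_tool(s,[.631,.157,.091]).round(4))
a=[]
for c in ["side","wrist"]:
    r=eyes.camera(c); im=r["color"][:,:,::-1].copy(); 
    for X in ([.631,.157,.091],s["tool_pos"]-[0,0,.022]):
        p=proj(r,[X])[0];print(c,p.round(1)); 
    a.append(im if c=="wrist" else cv2.resize(im[130:330,190:410],(440,400)))
cv2.imwrite("pics/t1.png",cv2.resize(np.hstack(a),(800,296)))
E
```

```text
time_s: 3.38
tool_pos: [0.6253, 0.153, 0.1466]
ee_rot: [0.979, 0.201, -0.006, -0.0]
contact_force: [-0.9, 0.7, -1.0]
grip_width: 0.0003
3.3833 [-0.91  0.73 -1.02] [ 0.0072 -0.0013  0.0336]
side [275.9 219.2]
side [277.8 208.4]
wrist [319.3 227.3]
wrist [321.5 268.4]
```

View pics/t1.png

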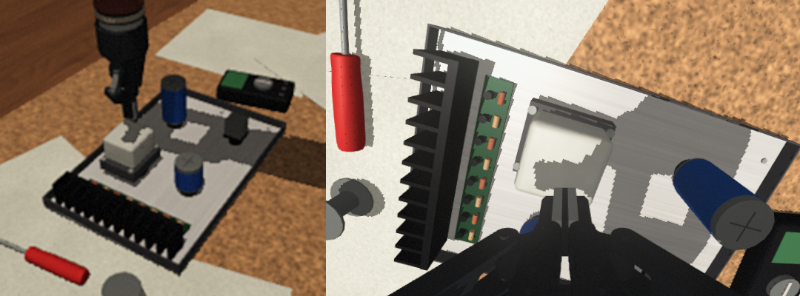

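The side view shows the shut fingers over the white cover, and the wrist view agrees, with the tip at (321,268). I'll descend until just above the top.

```bash
python3 -m crank '[{"jaw":0,"dp":[0.002,0,0.012],"twist":[0,0,0]},{"jaw":0,"dp":[0,0,0.01],"twist":[0,0,0]},{"jaw":0,"dp":[0,0,0.004],"twist":[0,0,0]},{"jaw":0,"dp":[0,0,0],"twist":[0,0,0]},{"jaw":0,"dp":[0,0,0],"twist":[0,0,0]}]'
cat > st.py <<'E'
from workcell import monitor
from h import *
import sys
s=monitor.observe();print(round(s["time_s"],2),s["contact_force"].round(2),to_tool(s,[float(a) for a in sys.argv[1:4]]).round(4))
E
python3 st.py .631 .157 .091
```

```text
time_s: 3.9
tool_pos: [0.6313, 0.1537, 0.1272]
ee_rot: [0.98, 0.201, -0.0, -0.0]
contact_force: [-0.4, -0.5, 0.5]
grip_width: -0.0001
3.9 [-0.4  -0.5   0.48] [ 0.001  -0.0031  0.0142]
```

```bash
python3 -m crank '[{"jaw":0,"dp":[0.001,-0.003,0.007],"twist":[0,0,0]},{"jaw":0,"dp":[0,0,0.004],"twist":[0,0,0]},{"jaw":0,"dp":[0,0,0.001],"twist":[0,0,0]},{"jaw":0,"dp":[0,0,0],"twist":[0,0,0]},{"jaw":0,"dp":[0,0,0],"twist":[0,0,0]}]'
python3 st.py .631 .157 .091
python3 -m crank '[{"jaw":0,"dp":[0,0,0.001],"twist":[0,0,0]},{"jaw":0,"dp":[0,0,0.001],"twist":[0,0,0]},{"jaw":0,"dp":[0,0,0.001],"twist":[0,0,0]},{"jaw":0,"dp":[0,0,0.001],"twist":[0,0,0]},{"jaw":0,"dp":[0,0,0],"twist":[0,0,0]}]'
python3 st.py .631 .157 .091
```

```text
time_s: 4.32
tool_pos: [0.6311, 0.1571, 0.1151]
ee_rot: [0.98, 0.201, -0.0, 0.0]
contact_force: [1.5, 0.2, -0.3]
grip_width: 0.0001
4.32 [ 1.5   0.16 -0.31] [-0.0001  0.      0.0021]
time_s: 4.73
tool_pos: [0.6314, 0.1571, 0.1116]
ee_rot: [0.98, 0.201, 0.0, 0.0]
contact_force: [-1.0, 0.3, 1.4]
grip_width: 0.0003
4.73 [-1.04  0.25  1.37] [-0.0004 -0.0001 -0.0014]
```

Contact starts at about the expected height, around 1.4 N. I'll press 3 mm further and hold.

```bash
python3 -m crank '[{"jaw":0,"dp":[0,0,0.001],"twist":[0,0,0]},{"jaw":0,"dp":[0,0,0.001],"twist":[0,0,0]},{"jaw":0,"dp":[0,0,0.001],"twist":[0,0,0]},{"jaw":0,"dp":[0,0,0],"twist":[0,0,0]},{"jaw":0,"dp":[0,0,0],"twist":[0,0,0]}]'
python3 st.py .631 .157 .091
python3 -m crank '[{"jaw":0,"dp":[0,0,0],"twist":[0,0,0]},{"jaw":0,"dp":[0,0,0],"twist":[0,0,0]},{"jaw":0,"dp":[0,0,0],"twist":[0,0,0]},{"jaw":0,"dp":[0,0,0],"twist":[0,0,0]},{"jaw":0,"dp":[0,0,0],"twist":[0,0,0]}]'
python3 st.py .631 .157 .091
```

```text
time_s: 5.15
tool_pos: [0.6315, 0.1571, 0.1089]
ee_rot: [0.98, 0.201, 0.0, 0.0]
contact_force: [-1.5, 0.6, 5.3]
grip_width: -0.0001
5.15 [-1.46  0.58  5.32] [-0.0005 -0.0001 -0.0041]
time_s: 5.57
tool_pos: [0.6315, 0.1571, 0.109]
ee_rot: [0.98, 0.201, 0.0, 0.0]
contact_force: [-1.1, -0.1, 5.3]
grip_width: 0.0003
5.57 [-1.12 -0.06  5.32] [-0.0005 -0.0001 -0.004 ]
```

Pressed about 4.0 mm at 5.3 N, which matches 1.2 N/mm, and held for more than 0.5 s. I'll rise straight up and go to the tall capacitor, a tool shift of about (-0.039, +0.142).

```bash
python3 -m crank '[{"jaw":0,"dp":[0,0,-0.005],"twist":[0,0,0]},{"jaw":0,"dp":[0,0,-0.015],"twist":[0,0,0]},{"jaw":0,"dp":[0,0,-0.025],"twist":[0,0,0]},{"jaw":0,"dp":[0,0,-0.025],"twist":[0,0,0]},{"jaw":0,"dp":[0,0,-0.005],"twist":[0,0,0]}]'
python3 -m crank '[{"jaw":0,"dp":[-0.008,0.030,0],"twist":[0,0,0]},{"jaw":0,"dp":[-0.01,0.036,0],"twist":[0,0,0]},{"jaw":0,"dp":[-0.01,0.036,0],"twist":[0,0,0]},{"jaw":0,"dp":[-0.008,0.03,0],"twist":[0,0,0]},{"jaw":0,"dp":[-0.003,0.01,0],"twist":[0,0,0]}]'
python3 -m crank '[{"jaw":0,"dp":[0,0,0],"twist":[0,0,0]},{"jaw":0,"dp":[0,0,0.01],"twist":[0,0,0]},{"jaw":0,"dp":[0,0,0.01],"twist":[0,0,0]},{"jaw":0,"dp":[0,0,0],"twist":[0,0,0]},{"jaw":0,"dp":[0,0,0],"twist":[0,0,0]}]'
python3 st.py .6517 .0115 .111
python3 - <<'E'
from workcell import monitor,eyes
from h import *
a=[]
for c in ["side","wrist"]:
    r=eyes.camera(c); im=r["color"][:,:,::-1]
    print(c,[(d["confidence"],np.round(d["xyz"],4)) for d in eyes.landmark_of(c,"tall_capacitor_top")],[(d["confidence"],np.round(d["xyz"],4)) for d in eyes.landmark_of(c,"relay_top")])
    a.append(im if c=="wrist" else cv2.resize(im[130:330,190:410],(440,400)))
cv2.imwrite("pics/t2.png",cv2.resize(np.hstack(a),(800,296)))
E
```

```text
time_s: 5.98
tool_pos: [0.634, 0.1575, 0.1892]
ee_rot: [0.98, 0.201, 0.004, 0.0]
contact_force: [1.5, -0.1, 1.4]
grip_width: 0.0001
time_s: 6.4
tool_pos: [0.6514, 0.0068, 0.1831]
ee_rot: [0.98, 0.199, -0.0, 0.001]
contact_force: [-0.2, -0.6, -0.1]
grip_width: -0.0001
time_s: 6.82
tool_pos: [0.6496, 0.013, 0.161]
ee_rot: [0.979, 0.202, -0.002, -0.001]
contact_force: [-0.1, -0.2, 0.5]
grip_width: -0.0001
6.82 [-0.08 -0.16  0.53] [0.0014 0.0023 0.028 ]
side [(0.79, array([0.6547, 0.013 , 0.1127]))] [(0.8, array([ 0.5299, -0.0139,  0.0659])), (0.2, array([0.525 , 0.1441, 0.0125]))]
wrist [(0.72, array([0.6505, 0.0113, 0.1139]))] []
```

View pics/t2.png

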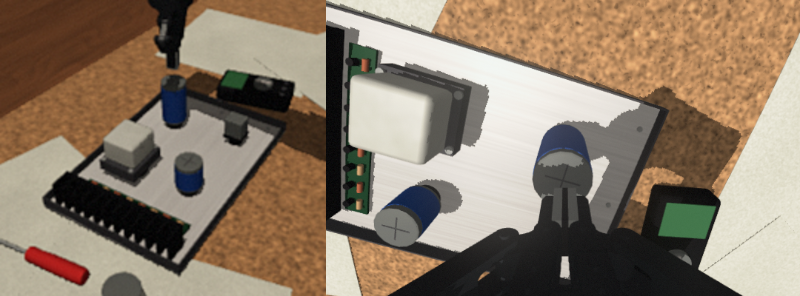

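The fingertips are right above the cross mark of the tall can: side view about (172,80), wrist view about (565,180). The transformer has risen. I'll descend 24 mm, then press in small steps.

```bash
python3 -m crank '[{"jaw":0,"dp":[0,0.001,0.012],"twist":[0,0,0]},{"jaw":0,"dp":[0,0,0.008],"twist":[0,0,0]},{"jaw":0,"dp":[0,0,0.003],"twist":[0,0,0]},{"jaw":0,"dp":[0,0,0],"twist":[0,0,0]},{"jaw":0,"dp":[0,0,0],"twist":[0,0,0]}]'
python3 st.py .652 .0115 .111
```

```text
time_s: 7.53
tool_pos: [0.651, 0.0102, 0.1393]
ee_rot: [0.98, 0.201, -0.001, -0.0]
contact_force: [-0.6, -0.2, 0.8]
grip_width: -0.0001
7.53 [-0.62 -0.16  0.83] [ 0.0014 -0.0008  0.0063]
```

```bash
python3 -m crank '[{"jaw":0,"dp":[0.001,-0.001,0.003],"twist":[0,0,0]},{"jaw":0,"dp":[0,0,0.002],"twist":[0,0,0]},{"jaw":0,"dp":[0,0,0.001],"twist":[0,0,0]},{"jaw":0,"dp":[0,0,0.001],"twist":[0,0,0]},{"jaw":0,"dp":[0,0,0],"twist":[0,0,0]}]'
python3 st.py .652 .0115 .111
python3 -m crank '[{"jaw":0,"dp":[0,0,0.001],"twist":[0,0,0]},{"jaw":0,"dp":[0,0,0.001],"twist":[0,0,0]},{"jaw":0,"dp":[0,0,0.001],"twist":[0,0,0]},{"jaw":0,"dp":[0,0,0],"twist":[0,0,0]},{"jaw":0,"dp":[0,0,0],"twist":[0,0,0]}]'
python3 st.py .652 .0115 .111
```

```text
time_s: 7.95
tool_pos: [0.6521, 0.0116, 0.1332]
ee_rot: [0.98, 0.201, -0.0, -0.0]
contact_force: [-0.9, 0.1, 0.2]
grip_width: 0.0001
7.95 [-0.95  0.08  0.19] [-0.0001  0.      0.0002]
time_s: 8.37
tool_pos: [0.6523, 0.0116, 0.1308]
ee_rot: [0.98, 0.201, 0.0, 0.0]
contact_force: [-1.9, 0.2, 2.0]
grip_width: -0.0002
8.37 [-1.89  0.17  1.96] [-0.0003 -0.0001 -0.0022]
```

```bash
python3 -m crank '[{"jaw":0,"dp":[0,0,0.001],"twist":[0,0,0]},{"jaw":0,"dp":[0,0,0.001],"twist":[0,0,0]},{"jaw":0,"dp":[0,0,0],"twist":[0,0,0]},{"jaw":0,"dp":[0,0,0],"twist":[0,0,0]},{"jaw":0,"dp":[0,0,0],"twist":[0,0,0]}]'
python3 st.py .652 .0115 .111
python3 -m crank '[{"jaw":0,"dp":[0,0,0],"twist":[0,0,0]},{"jaw":0,"dp":[0,0,0],"twist":[0,0,0]},{"jaw":0,"dp":[0,0,0],"twist":[0,0,0]},{"jaw":0,"dp":[0,0,0],"twist":[0,0,0]},{"jaw":0,"dp":[0,0,0],"twist":[0,0,0]}]'
python3 st.py .527 -.014 .066
```

```text
time_s: 8.78
tool_pos: [0.6523, 0.0116, 0.1288]
ee_rot: [0.98, 0.201, 0.0, 0.0]
contact_force: [-2.2, 0.0, 5.2]
grip_width: 0.0002
8.78 [-2.17  0.02  5.21] [-0.0003 -0.0001 -0.0042]
time_s: 9.2
tool_pos: [0.6523, 0.0116, 0.1289]
ee_rot: [0.98, 0.201, 0.0, 0.0]
contact_force: [-1.5, -0.6, 5.6]
grip_width: -0.0003
9.2 [-1.47 -0.6   5.61] [-0.1253 -0.0259  0.0408]
```

Pressed about 4.2 mm at 5.4 N and held. I'll rise and move to the relay, a tool shift of about (-0.125, -0.026).

```bash
python3 -m crank '[{"jaw":0,"dp":[0,0,-0.005],"twist":[0,0,0]},{"jaw":0,"dp":[0,0,-0.015],"twist":[0,0,0]},{"jaw":0,"dp":[0,0,-0.02],"twist":[0,0,0]},{"jaw":0,"dp":[0,0,-0.01],"twist":[0,0,0]},{"jaw":0,"dp":[0,0,0],"twist":[0,0,0]}]'
python3 -m crank '[{"jaw":0,"dp":[-0.02,-0.004,0],"twist":[0,0,0]},{"jaw":0,"dp":[-0.035,-0.007,0],"twist":[0,0,0]},{"jaw":0,"dp":[-0.035,-0.007,0],"twist":[0,0,0]},{"jaw":0,"dp":[-0.025,-0.006,0],"twist":[0,0,0]},{"jaw":0,"dp":[-0.01,-0.002,0],"twist":[0,0,0]}]'
python3 -m crank '[{"jaw":0,"dp":[0,0,0.015],"twist":[0,0,0]},{"jaw":0,"dp":[0,0,0.025],"twist":[0,0,0]},{"jaw":0,"dp":[0,0,0.015],"twist":[0,0,0]},{"jaw":0,"dp":[0,0,0.005],"twist":[0,0,0]},{"jaw":0,"dp":[0,0,0],"twist":[0,0,0]}]'
python3 st.py .527 -.014 .066
python3 - <<'E'
from workcell import monitor,eyes
from h import *
a=[]
for c in ["side","wrist"]:
    r=eyes.camera(c); im=r["color"][:,:,::-1]
    print(c,[(d["confidence"],np.round(d["xyz"],4)) for d in eyes.landmark_of(c,"relay_top")])
    a.append(im if c=="wrist" else cv2.resize(im[130:330,190:410],(440,400)))
cv2.imwrite("pics/t3.png",cv2.resize(np.hstack(a),(800,296)))
E
python3 st.py .527 -.014 .066
```

```text
time_s: 9.62
tool_pos: [0.6543, 0.0114, 0.1815]
ee_rot: [0.98, 0.201, 0.003, 0.001]
contact_force: [0.5, -0.6, 0.2]
grip_width: 0.0
time_s: 10.03
tool_pos: [0.5226, -0.0137, 0.176]
ee_rot: [0.98, 0.201, -0.003, -0.001]
contact_force: [-0.2, 0.1, -0.8]
grip_width: -0.0001
time_s: 10.45
tool_pos: [0.5257, -0.0135, 0.1161]
ee_rot: [0.98, 0.201, -0.002, -0.001]
contact_force: [0.1, -0.4, 0.2]
grip_width: -0.0001
10.45 [ 0.09 -0.39  0.24] [0.001  0.001  0.0281]
side [(0.64, array([ 0.5279, -0.0159,  0.0654]))]
wrist [(0.89, array([ 0.526 , -0.0125,  0.067 ]))]
10.65 [0.3  0.08 0.52] [-0.0014 -0.0005  0.0315]
```

View pics/t3.png

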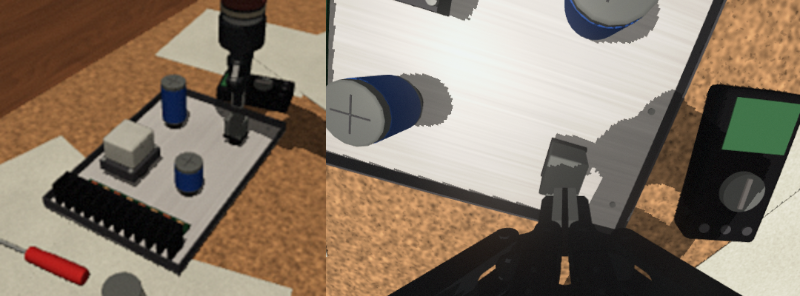

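The fingers stand above the relay (wrist view about (565,165), side view about (236,120)), and the estimate (0.527, -0.014, 0.066) holds. Next I'll descend 28 mm.

```bash
python3 -m crank '[{"jaw":0,"dp":[-0.001,0,0.012],"twist":[0,0,0]},{"jaw":0,"dp":[0,0,0.01],"twist":[0,0,0]},{"jaw":0,"dp":[0,0,0.004],"twist":[0,0,0]},{"jaw":0,"dp":[0,0,0.002],"twist":[0,0,0]},{"jaw":0,"dp":[0,0,0],"twist":[0,0,0]}]'
python3 st.py .527 -.014 .066
python3 -m crank '[{"jaw":0,"dp":[0,0,0.001],"twist":[0,0,0]},{"jaw":0,"dp":[0,0,0.001],"twist":[0,0,0]},{"jaw":0,"dp":[0,0,0.001],"twist":[0,0,0]},{"jaw":0,"dp":[0,0,0],"twist":[0,0,0]},{"jaw":0,"dp":[0,0,0],"twist":[0,0,0]}]'
python3 st.py .527 -.014 .066
```

```text
time_s: 11.07
tool_pos: [0.5252, -0.014, 0.0891]
ee_rot: [0.98, 0.201, -0.001, -0.0]
contact_force: [-0.1, -0.4, 0.3]
grip_width: -0.0001
11.07 [-0.14 -0.36  0.32] [0.0017 0.0007 0.0011]
time_s: 11.48
tool_pos: [0.5265, -0.0142, 0.0876]
ee_rot: [0.98, 0.201, 0.0, 0.0]
contact_force: [0.3, -0.3, 0.9]
grip_width: -0.0003
11.48 [ 0.34 -0.28  0.9 ] [ 0.0006  0.     -0.0004]
```

```bash
python3 -m crank '[{"jaw":0,"dp":[0,0,0.001],"twist":[0,0,0]},{"jaw":0,"dp":[0,0,0.001],"twist":[0,0,0]},{"jaw":0,"dp":[0,0,0.001],"twist":[0,0,0]},{"jaw":0,"dp":[0,0,0],"twist":[0,0,0]},{"jaw":0,"dp":[0,0,0],"twist":[0,0,0]}]'
python3 st.py .527 -.014 .066
python3 -m crank '[{"jaw":0,"dp":[0,0,0.001],"twist":[0,0,0]},{"jaw":0,"dp":[0,0,0],"twist":[0,0,0]},{"jaw":0,"dp":[0,0,0],"twist":[0,0,0]},{"jaw":0,"dp":[0,0,0],"twist":[0,0,0]},{"jaw":0,"dp":[0,0,0],"twist":[0,0,0]}]'
python3 st.py .527 -.014 .066
```

```text
time_s: 11.9
tool_pos: [0.5265, -0.0142, 0.0848]
ee_rot: [0.98, 0.201, 0.0, 0.0]
contact_force: [-0.9, 0.1, 2.9]
grip_width: -0.0003
11.9 [-0.89  0.13  2.87] [ 0.0005  0.     -0.0032]
time_s: 12.32
tool_pos: [0.5265, -0.0142, 0.0837]
ee_rot: [0.98, 0.201, 0.0, 0.0]
contact_force: [0.2, 0.2, 5.5]
grip_width: 0.0003
12.32 [0.16 0.2  5.48] [ 0.0006 -0.     -0.0043]
```

Relay is down about 4.3 mm at 5.5 N. I'll hold one more call, then rise clear.

```bash
python3 -m crank '[{"jaw":0,"dp":[0,0,0],"twist":[0,0,0]},{"jaw":0,"dp":[0,0,0],"twist":[0,0,0]},{"jaw":0,"dp":[0,0,-0.005],"twist":[0,0,0]},{"jaw":0,"dp":[0,0,-0.015],"twist":[0,0,0]},{"jaw":0,"dp":[0,0,-0.025],"twist":[0,0,0]}]'
python3 -m crank '[{"jaw":0,"dp":[0,0,-0.03],"twist":[0,0,0]},{"jaw":0,"dp":[0,0,-0.03],"twist":[0,0,0]},{"jaw":0,"dp":[0,0,-0.03],"twist":[0,0,0]},{"jaw":0,"dp":[0,0,-0.02],"twist":[0,0,0]},{"jaw":0,"dp":[0,0,0],"twist":[0,0,0]}]'
python3 -m crank '[{"jaw":0,"dp":[0,0,0],"twist":[0,0,0]},{"jaw":0,"dp":[0,0,0],"twist":[0,0,0]},{"jaw":0,"dp":[0,0,0],"twist":[0,0,0]},{"jaw":0,"dp":[0,0,0],"twist":[0,0,0]},{"jaw":0,"dp":[0,0,0],"twist":[0,0,0]}]'
python3 - <<'E'
from workcell import eyes
from h import *
r=eyes.camera("side"); cv2.imwrite("pics/end.png",r["color"][:,:,::-1])
for n in ["transformer_top","tall_capacitor_top","relay_top","multimeter","spool","screwdriver"]:
    print(n,[(d["confidence"],d["xyz"]) for d in eyes.landmark_of("side",n)][:2])
E
```

```text
time_s: 12.73
tool_pos: [0.5227, -0.0136, 0.1253]
ee_rot: [0.98, 0.201, -0.004, -0.002]
contact_force: [0.4, 0.2, 0.5]
grip_width: -0.0003
time_s: 13.15
tool_pos: [0.529, -0.0146, 0.2437]
ee_rot: [0.98, 0.201, 0.004, 0.002]
contact_force: [1.0, 0.2, 0.4]
grip_width: -0.0
time_s: 13.57
tool_pos: [0.5252, -0.014, 0.2365]
ee_rot: [0.98, 0.201, -0.002, -0.001]
contact_force: [-0.7, -0.9, -0.2]
grip_width: 0.0001
transformer_top [(0.63, [0.6298, 0.1616, 0.0904])]
tall_capacitor_top [(0.77, [0.6532, 0.0171, 0.1124]), (0.48, [0.454, 0.3631, -0.0025])]
relay_top [(0.75, [0.5301, -0.0149, 0.0663])]
multimeter [(0.78, [0.5828, -0.1682, 0.0011])]
spool [(0.89, [0.4543, 0.3628, -0.0017])]
screwdriver []
```

View pics/end.png

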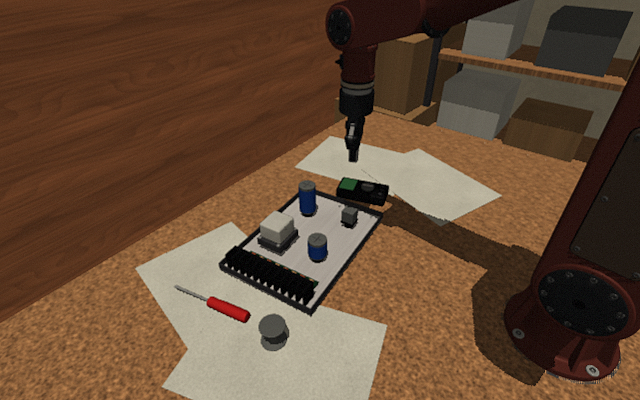

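The hand is clear at (353,160). All three parts stand as at the start, and so do the multimeter (362,190), spool (273,332) and screwdriver (215,303). I'll hand the job in.

```bash
python3 -c "
from workcell import bot
print(bot.sign_off())"
```

```text
the job is handed in; nothing more can be done
None
```

I did the tap test in the order asked and handed the job in at about 13.6 s of the 51 s allowed. I pressed with the shut fingertips:

| Part | Pressed down | Peak force read |
|---|---|---|
| Transformer | about 4.0 mm | 5.3 N |
| Tall capacitor | about 4.2 mm | 5.6 N |
| Relay | about 4.3 mm | 5.5 N |

Each part stayed pressed for at least half a second. The depths are worked out from fingertip height, and they agree with 1.2 N/mm to within about 0.5 mm.

In the last side picture the hand is clear and all three tops are back at rest height, within the network's few millimetres, which is coarser than the 1 mm limit. The multimeter, spool and screwdriver look unmoved. The network missed the screwdriver in that last picture, so I checked it only by eye. The force on the tool was back to noise level, about 1 N. The job reports no verdict, so I don't know how it was judged.

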